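# Pin the drill jig shut over the blank and hold it

## Task

Close the hinged lid of the wooden drill jig over the pale maple blank, and only then take the red-knobbed pin from its cork stand and push it, knob up, through the lid's hole on the side where the blank lies (left or right) into the hole of the base below. Press the knob fully home so that the sprung lid is squeezed completely shut, and finish like that, still holding or pressing the knob down: do not let go. Leave the blank in its nest and the other things on the bench where they are.

Things in the scene. Friction and masses are not known exactly. Their poses are not given: they have to be found in the camera images.
- jig: Drill jig, dark wood base fixed to the bench, 183 mm (x) by 220 mm (y), turned up to 0.3 rad. Origin: on the bench under its middle; z up, x away from the robot towards the hinge, y to its left. A 43 mm high front bar has two vertical holes at x = -60, y = +60 (left) / -60 mm (right); behind each is a nest at x = +10, same y, with a sprung pad as floor.
- lid (a joint): Angle of the lid: 0 = shut (level), grows as it opens, 1.57 = upright, stop at 1.95 (leaning away). Starts roughly upright. Friction keeps it in place above about 1.2 rad; pushed from behind to below about 0.95 it sinks by itself onto the blank and rests about 0.06 ajar on the sprung blank. Shutting it takes about 7 N down at a pin hole; let go, it springs ajar.
- lid_hinge (a point): Middle of the lid's hinge axis, 49 mm above the bench, 85 mm beyond the jig's origin. The axis is the jig's y. The lid is a white laminated board 170 mm long from the hinge, 220 mm wide, 10 mm thick, mid-plane through the hinge axis, 0.25 kg. An 8 mm thick bar under it, 75 mm from the hinge, presses the blank; two brass drill bushes above it are not for the pin.
- lid_edge (a point): Middle of the lid's free edge, 170 mm from the hinge (mid thickness).
- lid_hole_left (a point): Mouth of the lid's left hole (brass ring, 14 mm wide, right through the lid; one of the two near the free edge), at the centre of the hole on the outer (upper when shut) face, 145 mm from the hinge. With the lid shut it is 54 mm above the bench, straight over the left base hole.
- lid_hole_right (a point): The same for the right hole.
- base_hole_left (a point): Mouth of the left hole in the front bar of the base, 13 mm wide, 43 mm above the bench, hole going straight down to the bench.
- base_hole_right (a point): The same for the right hole.
- nest_left (a point): Middle of the floor of the left nest (at the jig's +y), a pocket 68 by 50 mm with walls reaching 32 mm above the bench; the floor is a black sprung pad 20 mm above the bench.
- nest_right (a point): The same for the right nest (at the jig's -y). One nest holds the blank, the other only wood shavings.
- blank_center (a point): Centre of the loose pale maple blank (a plain block), 60 x 40 mm, 24 mm high, 50 g, lying in the left or the right nest.
- stand: Cork block 70 x 70 mm, 50 mm high, fixed, with a vertical hole in the middle in which the pin stands. Origin: middle of its underside.
- pin_knob (a point): Centre of the loose pin's upright red knob, 24 mm wide, 48 mm high; z up along the pin. Below it a steel shaft 10 mm wide, 44 mm long, lowest 7 mm tapered to 4 mm. The knob's underside, 24 mm below this point, is the shoulder that rests on the stand and later on the lid. Pin 92 mm, about 70 g. Fully home in the shut jig this point is 78 mm above the bench.
- pin_tip (a point): Lower end of the pin's shaft, 68 mm below the knob's centre.
- jar: Amber glass jar, white cap, 64 mm wide, 85 mm high, bystander. Origin: middle of its underside.
- offcut: Brown wood offcut 100 x 45 x 22 mm, bystander. Origin: middle of its underside.
- faceplate: Dark steel disc 90 mm wide, 12 mm high, bystander. Origin: middle of its underside.
- mallet: Hammer lying on the bench, bystander. Origin near its middle, on the bench.
- brush: Brush lying on the bench, bystander. Origin near its middle, on the bench.

How it is judged:
By the outcome, as a careful person would: the job done as asked, in the order asked, and still so for the second after the job is handed in, while the arm keeps its last pose, push and grip.
It also fails if it takes over 58 s, if anything falls off the work surface, if the arm or the gripper's body presses on something with over 40 N, if the wrist force passes 120 N, or if a joint passes its speed limit or range.

## Robot

A 6-joint arm with a two-finger parallel gripper is mounted at the origin on the work surface. World frame = base frame: x ahead of the robot, y to its left, z up, the work surface at z = 0. Lengths are in m, angles in rad, forces in N, time in s.
With the tool pointing down it reaches from about 0.375 to 0.9 m from the base axis. Payload 3.1 kg.
Tool frame: the origin (TCP) lies on the centre line of the jaws, within the pads' length; the fingertips stand robot.finger_overhang ahead of it and the grasp point (between the pads) lies 2 mm behind it (robot.finger_overhang is the distance from the TCP to the fingertips, in m); z points along the fingers, y is the direction in which the jaws open and shut (so a half turn about z gives the same grasp; the last joint's range is limited). The gripper opens to 87 mm and grips with 3 to 60 N. Pads are 19 mm wide; open, the fingers measure 117 mm over their backs; the gripper's body (75 mm by 190 mm) begins 51 mm behind the grasp point.
Start: joints at [0.968, 0.527, 1.433, -0, 1.181, -0.178], TCP at [0.258, 0.569, 0.24] pointing down, gripper open.
Joint ranges: [-3.08, 3.08], [-0.75, 2.2], [0.22, 2.44], [-1.43, 4.57], [0, 2.65], [-2.85, 2.85]. Speed limits (rad/s): [2.79, 2.79, 3.14, 3.14, 3.14, 3.14].

## Interface

Orientations are given as a unit quaternion [x, y, z, w].
In Python, from rig import robot gives the robot as it stands. The module is installed in compiled form; this text tells all that it offers.
- The arm moves only by the tool step_arm, never from a script. Its arguments are lists of equal length, an entry for each row: "slide": the shift along the tool's x, y, z in mm, a list of three; "twist": the turn about the tool's z in degrees. A call has 1 to 20 rows; each row shifts and turns the commanded pose from where the row before left it, along the tool's axes as they then stand; what a row does not reach is not made up. A row lasts 1/12 s, in which the tool goes at most 41.7 mm and 7.16 degrees, less where a joint would pass 70% of its speed; a pose out of reach is approached as far as the arm can. A call is refused whole if a number of a shift passes 41.7 or a number of a turn 7.16, either way. A call with a gripper value outside its range is refused whole. "jaw" is the finger opening in mm, from 0 to 87, set as the call begins (left out, the last holds). The fingers move at their own pace and stop on an object; "force" is the grip in N (left out, the last holds). Time passes only in rows, so rows that do not move let the fingers close. It gives the time, the measured TCP pose, the force and the opening at its end, in the units of the state.
- robot.get_obs(): the state, without advancing time (a new reading comes with each control period).
- robot.camera(name): name is "scene" or "top" or "wrist"; returns a dict with "color" (420x560x3 uint8, blue, green, red), "depth" (420x560 float32, m along the optical axis (not along the pixel's ray), 0 where there is no reading), "camera_matrix" (3x3 intrinsics, pixels), "k1" (the pictures are not rectified: a ray, as slopes to the right and down, at radius r is drawn at 1 + k1 r^2 times it, then the intrinsics apply), "origin" and "orientation" of the camera in the world. Camera axes: x right, y down, z forward; pixel columns grow to the right and rows downward; lengths in m; the calibration is good to about 2 mm. A picture is of the moment at which its call begins.
- robot.hand_in(): hands the job in, once; it reports no verdict.
The state is a dict: "time": time; "q": joint angles; "joint_velocities": joint speeds; "joint_torque": joint torques, N m; "position": TCP position; "tool_rot": TCP orientation; "ft_force": force on the tool from outside, world axes, zero at the start; "moment": the same for the moment, N m; "grip_width": finger opening in m.
Only numpy, scipy, OpenCV 4.12 (cv2) and the standard library are available. Lean on these libraries where they do the work, as an engineer would, in place of code of your own. Each camera call takes 0.05 s, during which the arm holds its last target.

## Working session

There is one attempt and no reset: what is moved stays moved. The work goes in short steps, Python scripts to look and compute and a tool call to move; the robot and the scene stay as the last step left them, time stands still between calls to the robot, and variables do not carry over. Pictures are saved under pics/ and viewed, and the job is handed in when it is done.

Besides the shell and the picture viewer there is one more tool, called after "Call:" in YAML: its name, and indented under it one key for each argument. step_arm: Moves the arm, as the interface text tells. Its arguments: {"type":"object","properties":{"slide":{"type":"array","items":{"type":"array","items":{"type":"number"}}},"twist":{"type":"array","items":{"type":"number"}},"jaw":{"type":"number"},"force":{"type":"number"}},"required":["slide","twist"]}

```bash
mkdir -p pics
cat > h.py <<'E'
import numpy as np, cv2
from scipy.spatial.transform import Rotation as R
from rig import robot
def save(name,fn):
    c=robot.camera(name); cv2.imwrite('pics/'+fn+'.png',c['color']); np.savez('pics/'+fn+'.npz',**{k:np.array(v) for k,v in c.items()}); return c
def load(fn): return dict(np.load('pics/'+fn+'.npz'))
def Rc(c):
    o=np.array(c['orientation']); return R.from_quat(o).as_matrix() if o.size==4 else o
def ray(c,u,v):
    K=c['camera_matrix'];x=(u-K[0,2])/K[0,0];y=(v-K[1,2])/K[1,1];k=float(c['k1'])
    a,b=x,y
    for _ in range(20):
        f=1+k*(a*a+b*b);a,b=x/f,y/f
    return np.array([a,b,1.0])
def onplane(c,u,v,z):
    d=Rc(c)@ray(c,u,v);o=np.array(c['origin']);return o+d*(z-o[2])/d[2]
def dep(c,u,v):
    u0,v0=int(round(u)),int(round(v));p=c['depth'][v0-1:v0+2,u0-1:u0+2];p=p[p>0]
    return np.array(c['origin'])+Rc(c)@(ray(c,u,v)*np.median(p))
def proj(c,P):
    p=Rc(c).T@(np.array(P)-np.array(c['origin']));a,b=p[0]/p[2],p[1]/p[2];f=1+float(c['k1'])*(a*a+b*b);K=c['camera_matrix']
    return K[0,0]*a*f+K[0,2],K[1,1]*b*f+K[1,2]
E
python3 - <<'E'
from h import *
for n in ['scene','top','wrist']:
    c=save(n,n+'0');print(n,c['origin'],Rc(c).round(3).tolist(),c['k1'],c['camera_matrix'][0])
o=robot.get_obs();print({k:np.round(v,3).tolist() for k,v in o.items()});print(robot.finger_overhang)
E
```

```text
scene [ 1.60229841 -0.332884    0.79518263] [[0.307, 0.507, -0.805], [0.952, -0.174, 0.253], [-0.012, -0.844, -0.536]] -0.12012266762104563 [431.37035276   0.         276.48531152]
top [ 0.42470236 -0.01064837  1.16203891] [[-0.028, -0.993, 0.115], [-0.999, 0.03, 0.014], [-0.017, -0.115, -0.993]] -0.00949980478755303 [407.4041762    0.         281.75749445]
wrist [0.18623911 0.60211385 0.38400545] [[0.412, 0.874, 0.258], [0.911, -0.395, -0.117], [0.0, 0.284, -0.959]] -0.07212561338302836 [353.76953458   0.         275.76642067]
{'time': 0.15, 'q': [0.967, 0.528, 1.434, 0.0, 1.181, -0.178], 'joint_velocities': [0.001, -0.003, -0.003, 0.0, -0.004, 0.001], 'joint_torque': [0.0, -44.043, -17.684, 0.063, 0.055, -0.0], 'position': [0.257, 0.569, 0.239], 'tool_rot': [0.211, 0.978, -0.001, -0.0], 'ft_force': [0.168, -0.095, -0.158], 'moment': [0.02, -0.018, -0.003], 'grip_width': 0.087}
0.017
```

View pics/scene0.png

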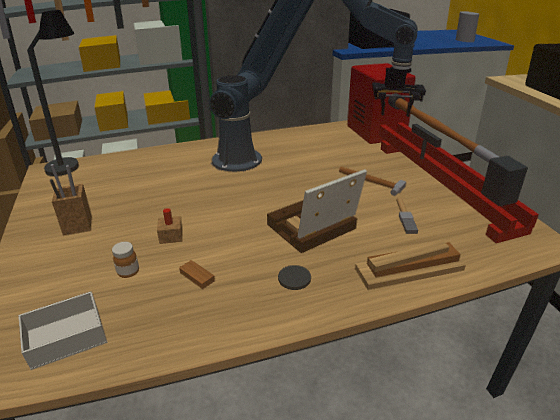

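View pics/top0.png

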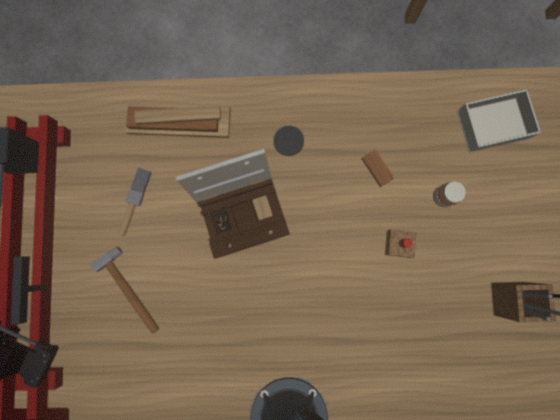

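View pics/wrist0.png

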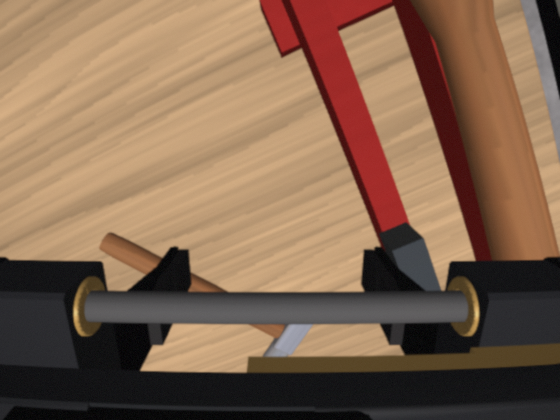

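The top view shows the jig at about (245,225), with the blank at (263,208) in the right nest and shavings at (222,218). The lid stands up beyond them, and the stand with the pin is at about (403,243). I'll zoom in to measure.

Run:
```python
from h import *
c=load('top0');i=c['color']
cv2.imwrite('pics/topz.png',cv2.resize(i[140:270,165:300],None,fx=5,fy=4.5,interpolation=cv2.INTER_CUBIC)) 
cv2.imwrite('pics/topz2.png',cv2.resize(i[220:270,375:430],None,fx=10,fy=10,interpolation=cv2.INTER_CUBIC)) 
i=load('scene0')['color']
cv2.imwrite('pics/scz.png',cv2.resize(i[160:260,255:375],None,fx=6,fy=6,interpolation=cv2.INTER_CUBIC))
for u,v in [(222,252)]: pass
```

```text
(no output)
```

View pics/topz.png

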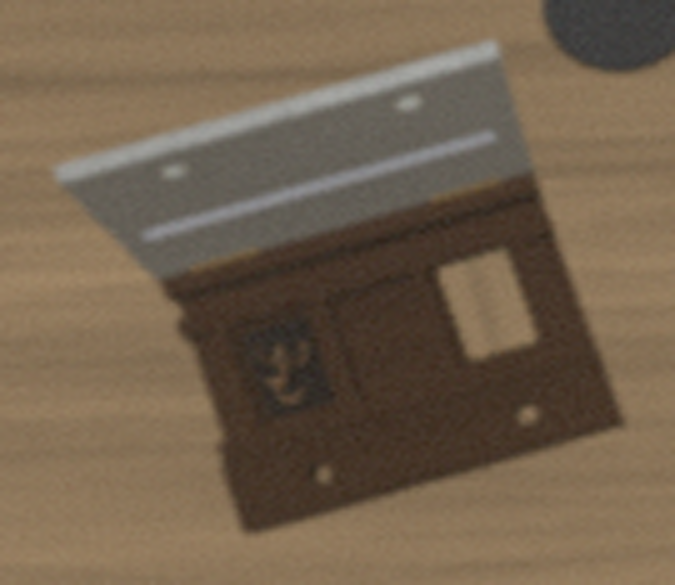

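View pics/topz2.png

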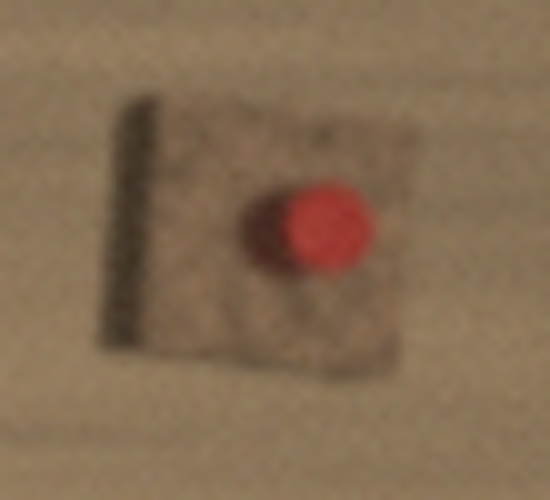

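View pics/scz.png

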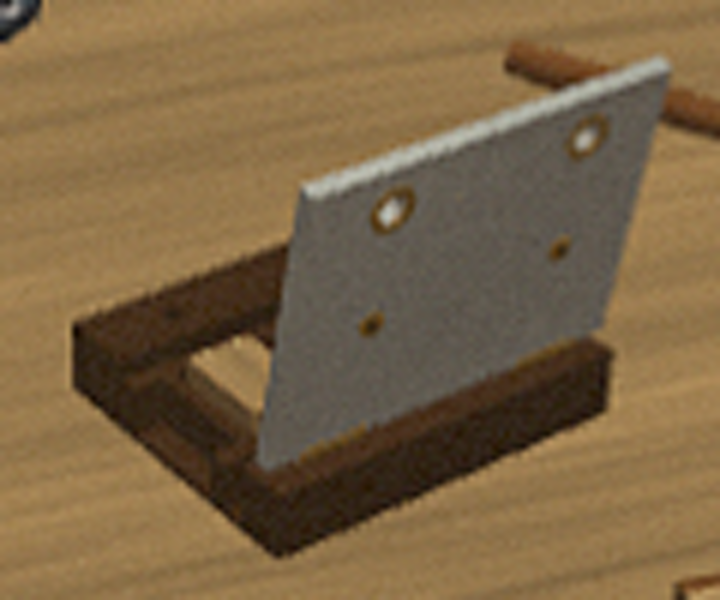

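Run:
```python
from h import *
c=load('top0');s=load('scene0')
def Z(x,y): return 165+x/5-.4,140+y/4.5-.4
pr=onplane(c,*Z(528,415),.043)[:2];pl=onplane(c,*Z(323,475),.043)[:2]
print('holes R,L',pr,pl,np.linalg.norm(pl-pr))
fl=onplane(c,*Z(245,530),.043)[:2];fr=onplane(c,*Z(622,425),.043)[:2];print('front corners',fl,fr,np.linalg.norm(fl-fr))
d=pl-pr+ (fl-fr);d/=np.linalg.norm(d);th=np.arctan2(-d[0],d[1]);print('theta',th, np.arctan2(-(pl-pr)[0],(pl-pr)[1]),np.arctan2(-(fl-fr)[0],(fl-fr)[1]))
# red knob
for n,cc in(('top',c),('scene',s)):
    b=cc['color'].astype(int);m=((b[...,2]>110)&(b[...,1]<80)&(b[...,0]<80)).astype(np.uint8)
    N,l,st,ce=cv2.connectedComponentsWithStats(m)
    for k in range(1,N):
        if 15<st[k,4]<400: print(n,st[k],ce[k])
    
print('knob top',onplane(c,407.4,242.4,.098))
x=np.array([np.cos(th),np.sin(th)]);y=np.array([-np.sin(th),np.cos(th)])
o=(pr+pl)/2+.06*x;print('jig origin',o)
# check scene holes, blank
for P,n in ((np.r_[o-.06*x-.06*y,.043],'baseR'),(np.r_[o+.01*x-.06*y,.044],'blanktop'),(np.r_[o+.085*x,.049],'hinge')):
    print(n,P,proj(c,P),proj(s,P))
```

```text
holes R,L [0.49998417 0.03819187] [0.46663181 0.15172635] 0.11833198882797179
front corners [0.434463   0.19500569] [ 0.49236195 -0.01331662] 0.21621857575758158
theta 0.27626540012158474 0.2857260477680366 0.27108783593880686
top [ 27 115  20  29 248] [ 38.06854839 128.94354839]
top [  7 116   9   8  27] [ 10.77777778 118.22222222]
top [ 58 126   5  16  67] [ 59.73134328 133.26865672]
top [ 40 145   5   8  20] [ 42.1 148.9]
top [404 238   8  10  65] [407.32307692 242.2       ]
top [ 30 292   9  18  82] [ 34.09756098 299.19512195]
top [ 29 311   8  15  34] [ 31.26470588 317.23529412]
top [ 16 390  13   9  21] [ 23.9047619  391.80952381]
scene [352  63  40  17 374] [373.68181818  69.79144385]
scene [406  73   9   5  24] [409.75        75.16666667]
scene [397  99  10   7  23] [401.60869565 101.17391304]
scene [412 106  65  41 152] [444.63157895 127.32236842]
scene [398 122  14   9  40] [405.075 125.875]
scene [381 125  40  28 155] [401.21290323 137.91612903]
scene [436 148  49  33 195] [461.61025641 163.52820513]
scene [340 168  16   5  23] [347.65217391 169.86956522]
scene [366 175  29  11  65] [379.78461538 179.75384615]
scene [516 200  22  16  95] [526.17894737 207.88421053]
scene [163 208   8   7  29] [165.96551724 210.31034483]
scene [515 221   9   8  40] [518.275 225.15 ]
scene [488 223  15  10  47] [495.31914894 227.78723404]
knob top [ 0.45833017 -0.31969803  0.098     ]
jig origin [0.54103283 0.11132498]
baseR [0.49967386 0.03723426 0.043     ] (np.float64(270.5505576428783), np.float64(231.92468276230312)) (np.float64(283.3708570562577), np.float64(211.3324610554853))
blanktop [0.56701952 0.05632778 0.044     ] (np.float64(263.0360705798828), np.float64(207.80884945491547)) (np.float64(296.17548562116133), np.float64(221.1484846308376))
hinge [0.6228097  0.13450997 0.049     ] (np.float64(234.32476722104616), np.float64(188.4913109284328)) (np.float64(326.6977387856174), np.float64(224.85822166190354))
```

The projected holes and blank land on what both views show, so the jig pose is good. Next I'll measure the lid angle.

```bash
cat >> h.py <<'E'
TH=0.2763;JO=np.array([0.5410,0.1113]);JX=np.array([np.cos(TH),np.sin(TH)]);JY=np.array([-np.sin(TH),np.cos(TH)])
def jig(x,y,z): return np.r_[JO+x*JX+y*JY,z]
def tojig(p): d=np.array(p[:2])-JO; return np.array([d@JX,d@JY,p[2]])
def go(target,dyaw_heading=None):
    """remaining shift in tool axes mm from measured pose to target (TCP), and twist deg to bring tool y to heading (deg, mod 180)"""
    o=robot.get_obs();T=R.from_quat(o['tool_rot']).as_matrix();p=np.array(o['position'])
    yh=np.degrees(np.arctan2(T[1,1],T[0,1]))
    print('tcp',p.round(4),'toolx',T[:,0].round(3),'tooly',T[:,1].round(3),'yhead',yh.round(2),'q',np.round(o['q'],2),'F',np.round(o['ft_force'],1),'t',round(float(o['time']),2),'w',round(float(o['grip_width']),4))
    if target is not None: print('shift mm',(T.T@(np.array(target)-p)*1000).round(1))
    if dyaw_heading is not None: print('twist',round(((yh-dyaw_heading+90)%180)-90,2))
E
python3 - <<'E'
from h import *
c=load('top0');s=load('scene0')
for n,cc,pts in(('top',c,[(165+x/5-.4,140+y/4.5-.4) for x,y in [(60,175),(497,47),(408,103),(174,172)]]),('scene',s,[(255+x/6-.4,160+y/6-.4) for x,y in [(308,190),(665,62),(392,210),(587,136),(450,200),(400,400)]])):
    for p in pts: print(n,p,tojig(dep(cc,*p)).round(4))
for a in (1.57,1.65,1.75):
    P=[jig(.085-.17*np.cos(a),y,.049+.17*np.sin(a)) for y in(.11,-.11)]
    print(a,[np.round(proj(c,p),1) for p in P],[np.round(proj(s,p),1) for p in P])
b=c['color'].astype(int)
o=jig(.115,0,.32);go(o,np.degrees(TH)+90)
print('knobxy',.458,-.320)
E
```

```text
top (176.6, 178.48888888888888) [0.1151 0.1111 0.2161]
top (264.0, 150.04444444444445) [ 0.177  -0.1118  0.004 ]
top (246.2, 162.48888888888888) [ 0.1099 -0.0568  0.1855]
top (199.4, 177.82222222222222) [0.1082 0.0636 0.1852]
scene (305.93333333333334, 191.26666666666665) [ 0.1154 -0.107   0.217 ]
scene (365.43333333333334, 169.93333333333334) [-0.1742  0.415   0.0034]
scene (319.93333333333334, 194.6) [ 0.1107 -0.0542  0.1866]
scene (352.43333333333334, 182.26666666666665) [0.1132 0.0638 0.1894]
scene (329.6, 192.93333333333334) [ 0.1137 -0.0217  0.1825]
scene (321.2666666666667, 226.26666666666668) [ 0.092  -0.0272  0.0586]
1.57 [array([180.2, 190.1]), array([269.3, 162.3])] [array([358.4, 165.3]), array([298.3, 186.3])]
1.65 [array([178.7, 184.8]), array([267.6, 157. ])] [array([361.5, 167.2]), array([301.3, 188.5])]
1.75 [array([177. , 178.3]), array([265.5, 150.7])] [array([365.4, 170.1]), array([305. , 191.8])]
tcp [0.2573 0.569  0.2388] toolx [-0.911  0.412  0.   ] tooly [ 0.412  0.911 -0.002] yhead 65.66 q [ 0.97  0.53  1.43  0.    1.18 -0.18] F [ 0.2 -0.1 -0.2] t 0.15 w 0.0868
shift mm [-535. -226.  -81.]
twist -40.17
knobxy 0.458 -0.32
```

Call:
step_arm:
  slide:
    - [0, 0, -20]
    - [0, 0, -20]
    - [0, 0, -15]
    - [0, 0, -10]
    - [0, 0, -10]
    - [0, 0, -5]
    - [0, 0, 0]
  twist: [-6.7, -6.7, -6.7, -6.7, -6.7, -6.7, 0]
  jaw: 0
  force: 20

```text
time: 0.73
position: [0.2578, 0.5699, 0.3208]
tool_rot: [-0.139, 0.99, 0.001, 0.001]
ft_force: [-0.1, 0.4, 0.5]
grip_width: 0.048
```

Run:
```python
from h import *
go(jig(.160,0,.32),np.degrees(TH)+90)
```

```text
tcp [0.2578 0.5699 0.3208] toolx [-0.961 -0.275 -0.002] tooly [-0.275  0.961  0.002] yhead 105.98 q [ 0.97  0.45  1.33 -0.    1.36 -0.88] F [-0.1  0.4  0.5] t 0.73 w 0.048
shift mm [-306.  -519.3    0.6]
twist 0.15
```

Call:
step_arm:
  slide:
    - [-18, -15, 0]
    - [-18, -32, 0]
    - [-18, -32, 0]
    - [-18, -32, 0]
    - [-18, -32, 0]
    - [-18, -32, 0]
    - [-18, -32, 0]
    - [-18, -32, 0]
    - [-18, -32, 0]
    - [-18, -32, 0]
    - [-18, -32, 0]
    - [-18, -32, 0]
    - [-18, -32, 0]
    - [-18, -32, 0]
    - [-18, -32, 0]
    - [-18, -32, 0]
    - [-18, -24, 0]
    - [0, 0, 0]
    - [0, 0, 0]
  twist: [0, 0, 0, 0, 0, 0, 0, 0, 0, 0, 0, 0, 0, 0, 0, 0, 0, 0, 0]

```text
time: 2.32
position: [0.6943, 0.1521, 0.3176]
tool_rot: [-0.135, 0.991, 0.0, -0.001]
ft_force: [-1.5, 0.1, -0.2]
grip_width: 0.0006
```

Run:
```python
from h import *
go(jig(.160,0,.182),np.degrees(TH)+90)
c=save('wrist','w1');s=save('scene','s1')
```

```text
tcp [0.6943 0.1521 0.3176] toolx [-0.963 -0.268  0.003] tooly [-0.268  0.963  0.001] yhead 105.55 q [ 0.06  0.59  1.09  0.    1.46 -1.78] F [-1.5  0.1 -0.2] t 2.32 w 0.0006
shift mm [ -1.7   2.4 135.6]
twist -0.28
```

View pics/s1.png

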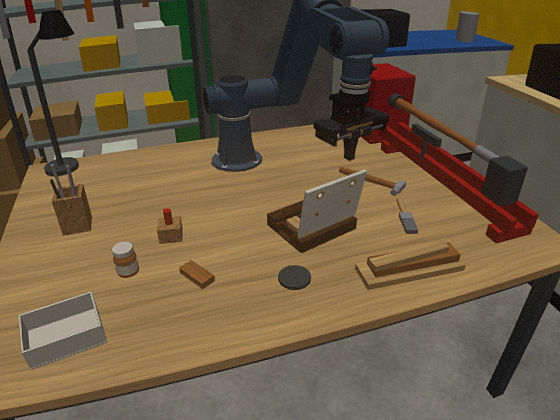

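View pics/w1.png

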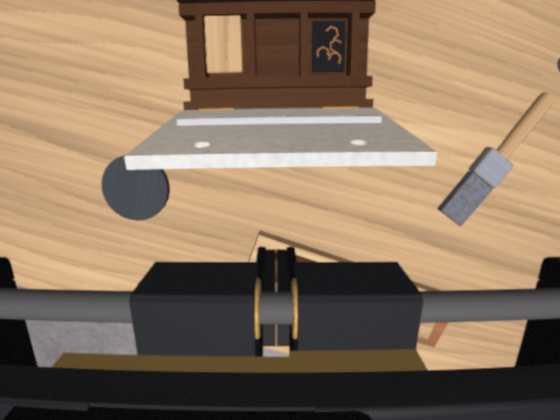

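The scene view shows the closed fingers above and beyond the lid. The wrist view has the lid's free edge at row 160, on the robot's side of the fingers. I'll go down behind the lid.

Call:
step_arm:
  slide:
    - [0, 0, 15]
    - [0, 0, 25]
    - [0, 0, 25]
    - [0, 0, 25]
    - [0, 0, 25]
    - [0, 0, 15]
    - [0, 0, 5]
    - [0, 0, 0]
  twist: [0, 0, 0, 0, 0, 0, 0, 0]

```text
time: 3.08
position: [0.6917, 0.1553, 0.183]
tool_rot: [-0.139, 0.99, 0.0, -0.002]
ft_force: [-0.6, -0.5, 0.8]
grip_width: 0.0004
```

Run:
```python
from h import *
go(jig(-.03,0,.182),np.degrees(TH)+90)
```

```text
tcp [0.6917 0.1553 0.183 ] toolx [-0.962 -0.274  0.004] tooly [-0.274  0.962  0.001] yhead 105.93 q [ 0.06  0.7   1.25  0.    1.19 -1.79] F [-0.6 -0.5  0.8] t 3.08 w 0.0004
shift mm [187.   -0.9   1.7]
twist 0.1
```

Call:
step_arm:
  slide:
    - [10, 0, 0]
    - [10, 0, 0]
    - [10, 0, 0]
    - [8, 0, 0]
    - [8, 0, 0]
    - [8, 0, 0]
    - [8, 0, 0]
    - [8, 0, 0]
    - [8, 0, 0]
    - [8, 0, 0]
    - [8, 0, 0]
    - [8, 0, 0]
    - [8, 0, 0]
    - [8, 0, 0]
    - [8, 0, 0]
    - [8, 0, 0]
    - [8, 0, 0]
  twist: [0, 0, 0, 0, 0, 0, 0, 0, 0, 0, 0, 0, 0, 0, 0, 0, 0]

```text
time: 4.5
position: [0.5562, 0.1148, 0.1845]
tool_rot: [-0.138, 0.99, -0.0, -0.0]
ft_force: [-0.6, -0.0, -0.0]
grip_width: 0.0004
```

Run:
```python
from h import *
go(jig(-.03,0,.182),np.degrees(TH)+90);print(tojig(robot.get_obs()['position']))
s=save('scene','s2');cv2.imwrite('pics/s2z.png',cv2.resize(s['color'][110:260,240:420],None,fx=4,fy=4,interpolation=2))
```

```text
tcp [0.5562 0.1148 0.1845] toolx [-0.962 -0.273  0.001] tooly [-0.273  0.962  0.   ] yhead 105.86 q [ 0.01  0.52  1.63 -0.    0.99 -1.84] F [-0.6 -0.  -0. ] t 4.5 w 0.0004
shift mm [45.5  0.8  2.5]
twist 0.03
[ 0.01553282 -0.00078261  0.18451346]
```

View pics/s2z.png

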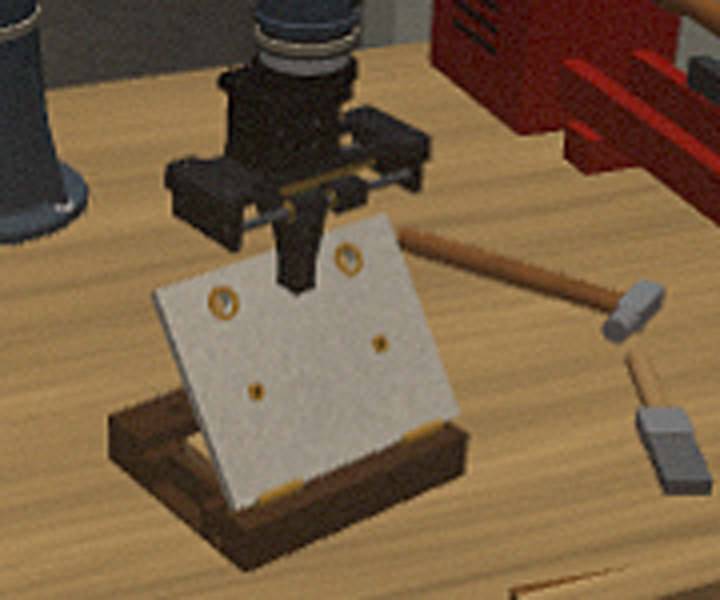

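The fingers are pushing the lid from behind and it's at about 1 rad. I'll keep going.

Call:
step_arm:
  slide:
    - [8, 0, 0]
    - [8, 0, 0]
    - [8, 0, 0]
    - [8, 0, 0]
    - [0, 0, 0]
    - [0, 0, 0]
    - [0, 0, 0]
    - [0, 0, 0]
    - [0, 0, 0]
    - [0, 0, 0]
    - [0, 0, 0]
    - [0, 0, 0]
  twist: [0, 0, 0, 0, 0, 0, 0, 0, 0, 0, 0, 0]

```text
time: 5.55
position: [0.5265, 0.1063, 0.1845]
tool_rot: [-0.138, 0.99, -0.0, 0.0]
ft_force: [0.4, 0.9, -0.1]
grip_width: 0.0007
```

Run:
```python
from h import *
go(jig(-.03,0,.182),np.degrees(TH)+90);print(tojig(robot.get_obs()['position']))
s=save('scene','s3');cv2.imwrite('pics/s3z.png',cv2.resize(s['color'][110:260,240:420],None,fx=4,fy=4,interpolation=2))
```

```text
tcp [0.5265 0.1063 0.1845] toolx [-0.962 -0.273 -0.   ] tooly [-0.273  0.962 -0.   ] yhead 105.86 q [-0.01  0.49  1.71 -0.    0.95 -1.86] F [ 0.4  0.9 -0.1] t 5.55 w 0.0007
shift mm [14.7  0.8  2.5]
twist 0.03
[-0.01532205 -0.00083231  0.1844993 ]
```

View pics/s3z.png

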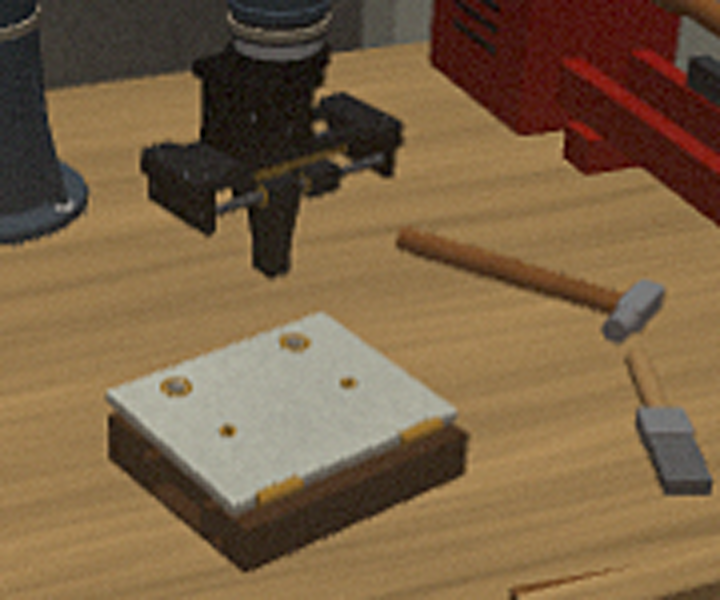

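The lid is down, resting slightly ajar. I'll lift, turn the wrist and open the jaws.

Call:
step_arm:
  slide:
    - [0, 0, -10]
    - [0, 0, -20]
    - [0, 0, -20]
    - [0, 0, -20]
    - [0, 0, -10]
    - [0, 0, 0]
    - [0, 0, 0]
    - [0, 0, 0]
    - [0, 0, 0]
    - [0, 0, 0]
    - [0, 0, 0]
    - [0, 0, 0]
    - [0, 0, 0]
    - [0, 0, 0]
    - [0, 0, 0]
  twist: [5, 7, 7, 7, 7, 7, 7, 7, 7, 7, 7, 7, 7, 1, 0]
  jaw: 60

```text
time: 6.85
position: [0.5263, 0.1063, 0.2645]
tool_rot: [0.602, 0.799, -0.0, -0.0]
ft_force: [-0.9, -0.1, 0.7]
grip_width: 0.06
```

Run:
```python
from h import *
go([.458,-.32,.2],np.degrees(TH))
c=save('wrist','w4');t=save('top','t4')
```

```text
tcp [0.5263 0.1063 0.2645] toolx [-0.275  0.961 -0.   ] tooly [ 0.961  0.275 -0.   ] yhead 15.99 q [-0.01  0.38  1.62 -0.    1.14 -0.29] F [-0.9 -0.1  0.7] t 6.85 w 0.06
shift mm [-391.  -183.1   64.5]
twist 0.16
```

View pics/w4.png

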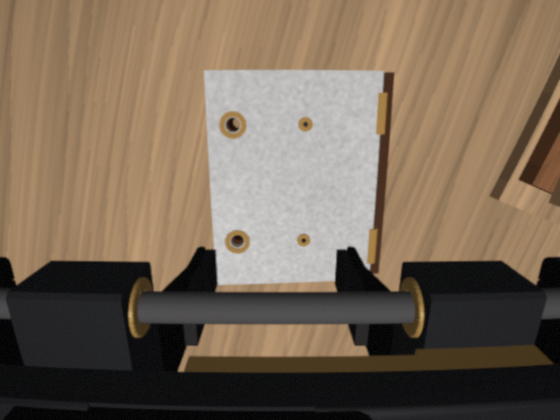

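View pics/t4.png

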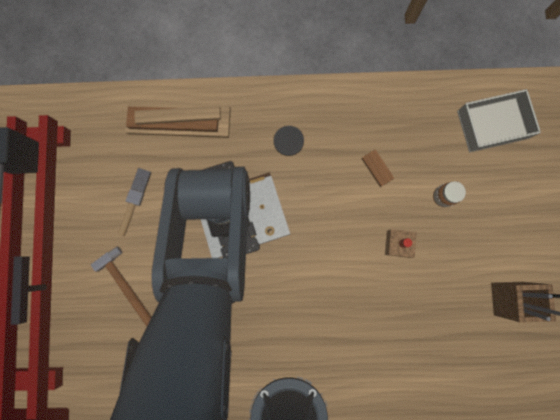

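The wrist view shows the lid's holes at (233,124) and (237,241).

Run:
```python
from h import *
c=load('w4')
i=c['color'].astype(int)
# brass mask
hsv=cv2.cvtColor(c['color'],cv2.COLOR_BGR2HSV)
m=((hsv[...,1]>90)&(hsv[...,0]>8)&(hsv[...,0]<30)).astype(np.uint8)
for (u,v) in((233,124),(237,241)):
    sub=np.zeros_like(m);sub[v-17:v+18,u-17:u+18]=m[v-17:v+18,u-17:u+18]
    cs,_=cv2.findContours(sub,cv2.RETR_EXTERNAL,cv2.CHAIN_APPROX_NONE);k=max(cs,key=cv2.contourArea);e=cv2.fitEllipse(k);print(e)
    for z in(.054,.0627):
        P=onplane(c,*e[0],z);print(z,P.round(4),tojig(P).round(4),'tool-rel',)
    print(dep(c,e[0][0]+10,e[0][1]))
T=R.from_quat(robot.get_obs()['tool_rot']).as_matrix();p=np.array(robot.get_obs()['position'])
print('cam in tool',T.T@(np.array(c['origin'])-p),(T.T@Rc(c)).round(4))
t=load('t4')
hs=cv2.cvtColor(t['color'],cv2.COLOR_BGR2HSV)
cv2.imwrite('pics/t4z.png',cv2.resize(t['color'][210:250,245:300],None,fx=10,fy=10,interpolation=2))
print('predicted R',jig(-.06,-.06,.054),proj(t,jig(-.06,-.06,.0627)))
```

```text
((232.39515686035156, 124.4834213256836), (25.06166648864746, 25.611425399780273), 144.14186096191406)
0.054 [0.4689 0.1536 0.054 ] [-0.0578  0.0603  0.054 ] tool-rel
0.0627 [0.4698 0.1543 0.0627] [-0.0568  0.0607  0.0627] tool-rel
[0.47907555 0.15687084 0.06273352]
((237.0152587890625, 241.42239379882812), (21.44013214111328, 22.57476043701172), 92.70112609863281)
0.054 [0.5037 0.0355 0.054 ] [-0.0566 -0.0628  0.054 ] tool-rel
0.0627 [0.5038 0.039  0.0627] [-0.0555 -0.0594  0.0627] tool-rel
[0.51386814 0.0420844  0.0630154 ]
cam in tool [ 0.07887595  0.00037155 -0.14530128] [[ 1.000e-04 -9.592e-01 -2.828e-01]
 [ 1.000e+00 -1.000e-04  6.000e-04]
 [-6.000e-04 -2.828e-01  9.592e-01]]
predicted R [0.49964359 0.03720785 0.054     ] (np.float64(270.23683922349954), np.float64(231.45710989947096))
```

View pics/t4z.png

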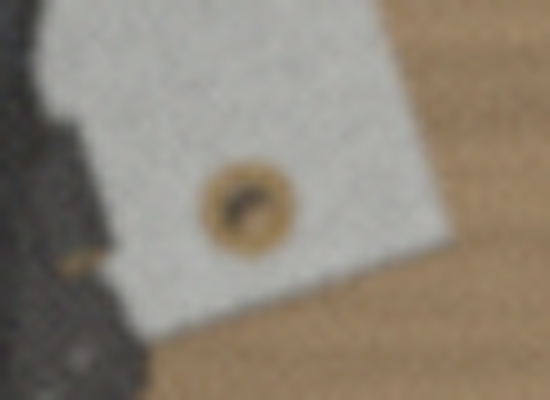

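Both cameras agree on the right hole: wrist (0.504, 0.039), and top about (0.502, 0.040). Next I'll move above the pin, offset so the wrist camera can see it.

Call:
step_arm:
  slide:
    - [-15, -6, 0]
    - [-30, -12, 0]
    - [-35, -14, 0]
    - [-35, -14, 0]
    - [-35, -14, 0]
    - [-35, -14, 0]
    - [-35, -14, 0]
    - [-35, -14, 0]
    - [-35, -14, 0]
    - [-35, -14, 0]
    - [-35, -14, 0]
    - [-35, -14, 5]
    - [-30, -12, 5]
    - [-15, -7, 5]
    - [0, 0, 5]
    - [0, 0, 0]
    - [0, 0, 0]
  twist: [0, 0, 0, 0, 0, 0, 0, 0, 0, 0, 0, 0, 0, 0, 0, 0, 0]

```text
time: 8.37
position: [0.476, -0.3634, 0.2439]
tool_rot: [0.602, 0.798, 0.001, -0.001]
ft_force: [-0.3, 0.6, 0.2]
grip_width: 0.0598
```

Run:
```python
from h import *
go([.458,-.32,.2],np.degrees(TH))
c=save('wrist','w5')
```

```text
tcp [ 0.476  -0.3634  0.2439] toolx [-0.274  0.962  0.003] tooly [ 0.962  0.274 -0.001] yhead 15.93 q [-0.84  0.49  1.49  0.    1.16 -1.12] F [-0.3  0.6  0.2] t 8.37 w 0.0598
shift mm [46.6 -5.4 44. ]
twist 0.1
```

View pics/w5.png

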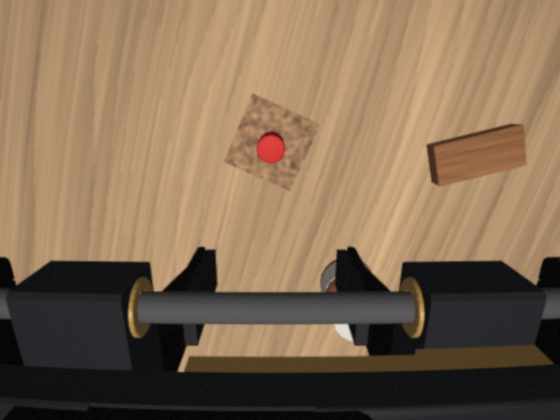

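The knob is at (271,148) in the wrist view.

Run:
```python
from h import *
c=load('w5');b=c['color'].astype(int)
m=((b[...,2]>110)&(b[...,1]<80)&(b[...,0]<80)).astype(np.uint8)
cs,_=cv2.findContours(m,cv2.RETR_EXTERNAL,cv2.CHAIN_APPROX_NONE);k=max(cs,key=cv2.contourArea)
e=cv2.fitEllipse(k);print(e,cv2.contourArea(k))
# brighter top face?
hsv=cv2.cvtColor(c['color'],cv2.COLOR_BGR2HSV);print(hsv[136:162:2,271].tolist())
d=dep(c,*e[0]);print('dep',d)
P=onplane(c,*e[0],.098);print('wrist knob',P)
t=load('top0');print('top',onplane(t,407.32,242.2,.098),'top-stand edges')
go([P[0],P[1],.2],None)
```

```text
((270.4976806640625, 148.2533416748047), (27.235885620117188, 28.02167510986328), 157.3142547607422) 595.0
[[1, 187, 203], [1, 182, 220], [1, 183, 220], [1, 184, 219], [1, 184, 219], [1, 184, 219], [1, 184, 219], [1, 186, 217], [1, 186, 217], [1, 186, 215], [1, 189, 212], [1, 188, 213], [1, 190, 211]]
dep [ 0.45978587 -0.32047758  0.09844686]
wrist knob [ 0.45979327 -0.32052761  0.098     ]
top [ 0.45885368 -0.31952373  0.098     ] top-stand edges
tcp [ 0.4764 -0.3633  0.2444] toolx [-0.275  0.961  0.002] tooly [ 0.961  0.275 -0.   ] yhead 15.97 q [-0.84  0.49  1.49  0.    1.16 -1.12] F [-0.1  0.2  0.2] t 8.42 w 0.0603
shift mm [45.7 -4.2 44.4]
```

Call:
step_arm:
  slide:
    - [15, -2, 0]
    - [20, -2, 0]
    - [10, 0, 0]
    - [0, 0, 15]
    - [0, 0, 20]
    - [0, 0, 20]
    - [0, 0, 20]
    - [0, 0, 10]
    - [0, 0, 5]
    - [0, 0, 0]
    - [0, 0, 0]
  twist: [0, 0, 0, 0, 0, 0, 0, 0, 0, 0, 0]

```text
time: 9.33
position: [0.4608, -0.3232, 0.1552]
tool_rot: [0.603, 0.798, -0.0, 0.001]
ft_force: [0.4, 0.3, -0.1]
grip_width: 0.0601
```

Run:
```python
from h import *
go([.4593,-.320,.082],np.degrees(TH))
c=save('wrist','w6')
```

```text
tcp [ 0.4608 -0.3232  0.1552] toolx [-0.274  0.962 -0.001] tooly [0.962 0.274 0.001] yhead 15.9 q [-0.81  0.56  1.67  0.    0.91 -1.09] F [ 0.4  0.3 -0.1] t 9.33 w 0.0601
shift mm [ 3.6 -0.6 73.2]
twist 0.07
```

View pics/w6.png

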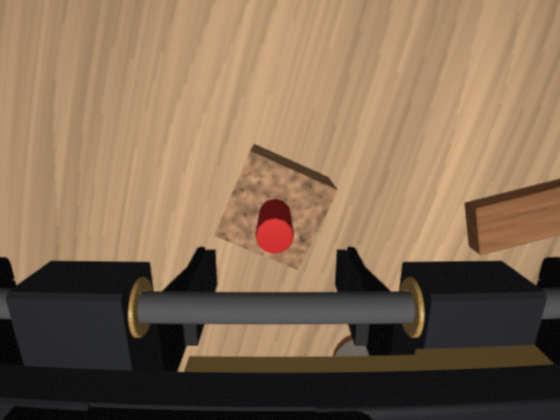

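The knob top is at about (275,233), centred between the jaws. I'll refine its position from this closer view.

Run:
```python
from h import *
c=load('w6');h=cv2.cvtColor(c['color'],cv2.COLOR_BGR2HSV);print(h[196:256:4,275,2].tolist())
b=c['color'].astype(int)
m=((h[...,1]>150)&((h[...,0]<8)|(h[...,0]>172))&(h[...,2]>195)).astype(np.uint8)
cs,_=cv2.findContours(m,cv2.RETR_EXTERNAL,cv2.CHAIN_APPROX_NONE);k=max(cs,key=cv2.contourArea)
e=cv2.fitEllipse(k);print(e,cv2.boundingRect(k))
P=onplane(c,*e[0],.098);print(P);go([P[0],P[1],.082])
```

```text
[147, 87, 85, 86, 87, 88, 211, 214, 212, 209, 207, 205, 202, 202, 192]
((274.129638671875, 235.58734130859375), (31.612062454223633, 33.31251907348633), 87.87611389160156) (257, 220, 35, 32)
[ 0.45966548 -0.32090142  0.098     ]
tcp [ 0.4609 -0.3235  0.1556] toolx [-0.274  0.962 -0.002] tooly [0.962 0.274 0.001] yhead 15.89 q [-0.81  0.56  1.67  0.    0.91 -1.09] F [ 0.5 -0.6  0.9] t 9.38 w 0.0602
shift mm [ 3.  -0.6 73.6]
```

Call:
step_arm:
  slide:
    - [3, -0.5, 5]
    - [0, 0, 15]
    - [0, 0, 20]
    - [0, 0, 15]
    - [0, 0, 10]
    - [0, 0, 5]
    - [0, 0, 3]
    - [0, 0, 0]
    - [0, 0, 0]
  twist: [0, 0, 0, 0, 0, 0, 0, 0, 0]

```text
time: 10.13
position: [0.4593, -0.3208, 0.0821]
tool_rot: [0.603, 0.798, -0.0, 0.001]
ft_force: [0.0, 1.2, -0.2]
grip_width: 0.0599
```

Call:
step_arm:
  slide:
    - [0, 0, 0]
    - [0, 0, 0]
    - [0, 0, 0]
    - [0, 0, 0]
    - [0, 0, 0]
    - [0, 0, 0]
    - [0, 0, 0]
    - [0, 0, 0]
  twist: [0, 0, 0, 0, 0, 0, 0, 0]
  jaw: 0
  force: 45

```text
time: 10.8
position: [0.459, -0.3204, 0.0816]
tool_rot: [0.603, 0.798, 0.0, 0.0]
ft_force: [-0.2, 0.3, 1.4]
grip_width: 0.023
```

Run:
```python
from h import *
go([.4593,-.320,.082],np.degrees(TH))
c=save('wrist','w7')
```

```text
tcp [ 0.459  -0.3204  0.0816] toolx [-0.273  0.962 -0.   ] tooly [0.962 0.273 0.   ] yhead 15.86 q [-0.81  0.67  1.72  0.    0.75 -1.09] F [-0.2  0.3  1.4] t 10.8 w 0.023
shift mm [ 0.3  0.4 -0.4]
twist 0.03
```

View pics/w7.png

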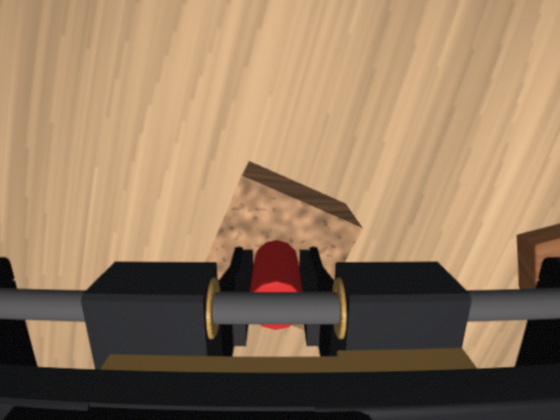

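The knob is gripped at 23 mm. I'll lift straight up.

Call:
step_arm:
  slide:
    - [0, 0, -5]
    - [0, 0, -10]
    - [0, 0, -20]
    - [0, 0, -20]
    - [0, 0, -20]
    - [0, 0, -15]
    - [0, 0, -8]
    - [0, 0, -2]
    - [0, 0, 0]
  twist: [0, 0, 0, 0, 0, 0, 0, 0, 0]

```text
time: 11.6
position: [0.459, -0.3205, 0.1822]
tool_rot: [0.603, 0.798, -0.0, 0.001]
ft_force: [-1.0, -0.5, -1.5]
grip_width: 0.0227
```

Run:
```python
from h import *
go([.5025,.0387,.16],np.degrees(TH))
c=save('wrist','w8')
```

```text
tcp [ 0.459  -0.3205  0.1822] toolx [-0.273  0.962 -0.001] tooly [0.962 0.273 0.001] yhead 15.86 q [-0.81  0.51  1.66 -0.    0.97 -1.09] F [-1.  -0.5 -1.5] t 11.6 w 0.0227
shift mm [333.7 140.   21.9]
twist 0.03
```

View pics/w8.png

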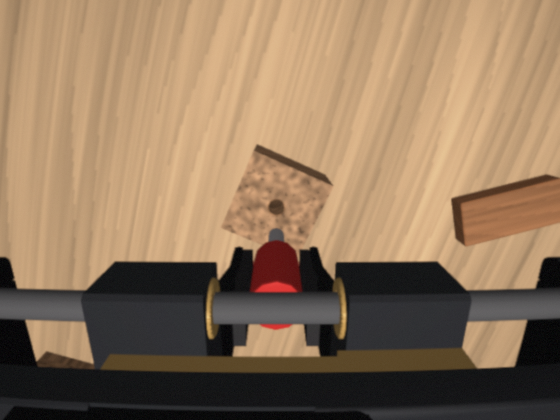

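The pin is out of the stand. The empty stand hole at (276,207) gives me a direct check on camera bias. Carrying the pin to the jig.

Call:
step_arm:
  slide:
    - [10, 4, 0]
    - [20, 8, 0]
    - [30, 12, 0]
    - [32, 13, 0]
    - [32, 14, 0]
    - [32, 14, 0]
    - [32, 14, 0]
    - [32, 14, 0]
    - [32, 14, 0]
    - [32, 13, 0]
    - [25, 10, 0]
    - [15, 6, 0]
    - [9, 4, 0]
    - [0, 0, 0]
    - [0, 0, 0]
    - [0, 0, 0]
  twist: [0, 0, 0, 0, 0, 0, 0, 0, 0, 0, 0, 0, 0, 0, 0, 0]

```text
time: 12.98
position: [0.5023, 0.0374, 0.1812]
tool_rot: [0.603, 0.798, -0.0, -0.0]
ft_force: [-0.6, 0.0, -1.3]
grip_width: 0.0232
```

Run:
```python
from h import *
c8=load('w8');h=cv2.cvtColor(c8['color'],cv2.COLOR_BGR2HSV)
print(h[200:216:2,276,2].tolist(),h[207,264:290:2,2].tolist())
print('stand hole',onplane(c8,276,207,.05))
go([.5025,.0387,.16],np.degrees(TH))
c=save('wrist','w9');s=save('scene','s9')
cv2.imwrite('pics/w9z.png',cv2.resize(c['color'][140:290,190:360],None,fx=4,fy=4,interpolation=2))
cv2.imwrite('pics/s9z.png',cv2.resize(s['color'][110:260,230:370],None,fx=4,fy=4,interpolation=2))
```

```text
[98, 85, 76, 76, 90, 89, 91, 114] [163, 165, 128, 77, 73, 77, 81, 84, 87, 90, 148, 181, 180]
stand hole [ 0.46002662 -0.32112946  0.05      ]
tcp [0.5023 0.0374 0.1812] toolx [-0.273  0.962 -0.   ] tooly [ 0.962  0.273 -0.001] yhead 15.82 q [-0.15  0.45  1.79 -0.    0.9  -0.42] F [-0.6  0.  -1.3] t 12.98 w 0.0232
shift mm [ 1.2  0.5 21.2]
twist -0.01
```

View pics/w9z.png

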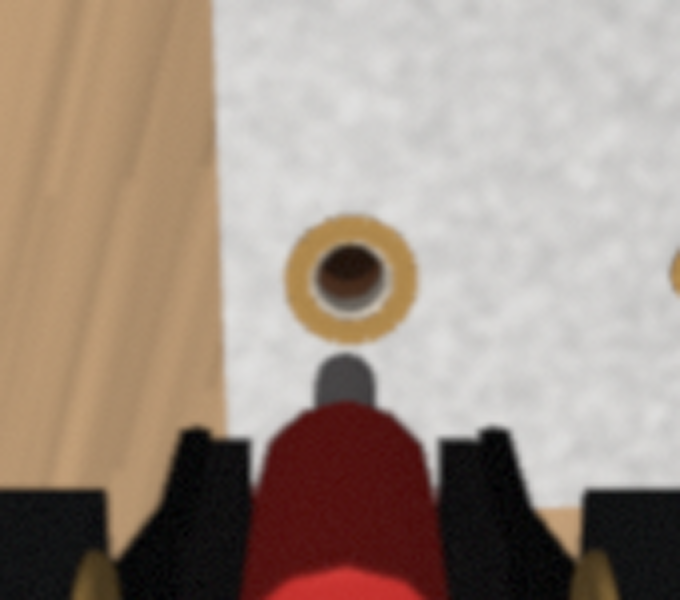

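View pics/s9z.png

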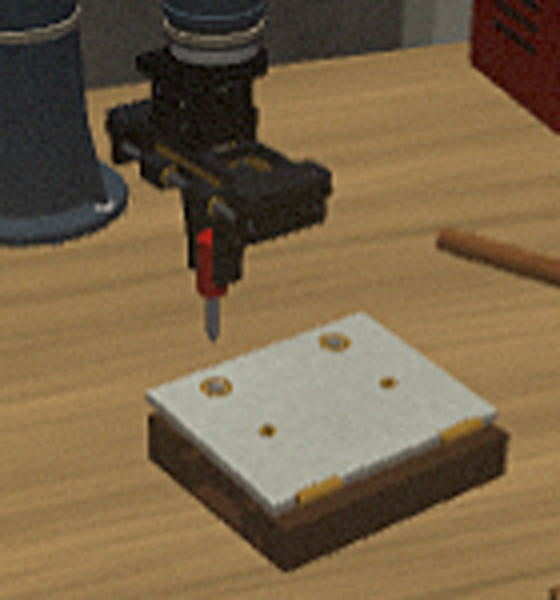

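In the wrist view the lid-hole ring is centred at about (277.4,209.4), just ahead of the pin tip. I'll compute the correction relative to the stand-hole reading.

Run:
```python
from h import *
c=load('w9');hsv=cv2.cvtColor(c['color'],cv2.COLOR_BGR2HSV)
m=((hsv[...,1]>90)&(hsv[...,0]>8)&(hsv[...,0]<30)).astype(np.uint8)
u,v=278,209;sub=np.zeros_like(m);sub[v-19:v+19,u-19:u+20]=m[v-19:v+19,u-19:u+20]
cs,_=cv2.findContours(sub,cv2.RETR_EXTERNAL,cv2.CHAIN_APPROX_NONE);k=max(cs,key=cv2.contourArea);e=cv2.fitEllipse(k);print(e)
P=onplane(c,*e[0],.0627);print('lid hole (ajar)',P)
# in camera/tool frame, comparing with stand hole
o=robot.get_obs();T=R.from_quat(o['tool_rot']).as_matrix();p=np.array(o['position'])
a=(T.T@(P-p))*1000
c8=load('w8');hs=cv2.cvtColor(c8['color'],cv2.COLOR_BGR2HSV)
b=(hs[...,2]<112).astype(np.uint8);sub=np.zeros_like(b);sub[198:217,265:288]=b[198:217,265:288]
M=cv2.moments(sub,True);print('standhole px',M['m10']/M['m00'],M['m01']/M['m00'],M['m00'])
q=onplane(c8,276,207,.05);bb=(T.T@(q-np.array([.459,-.3205,.1822])))*1000
print('lid hole rel tcp',a,'stand rel',bb,'need shift',a-bb,'and shut: tool y -0.55')
```

```text
((277.3511047363281, 209.48760986328125), (30.584775924682617, 31.31544303894043), 78.6446304321289)
lid hole (ajar) [0.50365216 0.03898516 0.0627    ]
standhole px 275.9760479041916 206.64670658682635 167.0
lid hole rel tcp [  1.55975774   1.62650789 118.69802703] stand rel [ -0.87433901   0.86415861 132.19976907] need shift [  2.43409675   0.76234928 -13.50174204] and shut: tool y -0.55
```

Call:
step_arm:
  slide:
    - [2.3, 0.5, 0]
    - [0, 0, 5]
    - [0, 0, 10]
    - [0, 0, 10]
    - [0, 0, 5]
    - [0, 0, 3]
    - [0, 0, 0]
    - [0, 0, 0]
  twist: [0, 0, 0, 0, 0, 0, 0, 0]

```text
time: 13.75
position: [0.5025, 0.0404, 0.1485]
tool_rot: [0.603, 0.798, -0.0, -0.0]
ft_force: [0.4, 0.5, -1.6]
grip_width: 0.0226
```

Run:
```python
from h import *
go([.5025,.0387,.16],np.degrees(TH))
c=save('wrist','w10');s=save('scene','s10')
a=cv2.resize(c['color'][170:290,210:345],None,fx=3,fy=3,interpolation=2);b=cv2.resize(s['color'][150:220,250:300],None,fx=5.14,fy=5.14,interpolation=2)[:360]
cv2.imwrite('pics/c10.png',np.hstack([a,b]))
```

```text
tcp [0.5025 0.0404 0.1485] toolx [-0.273  0.962 -0.   ] tooly [ 0.962  0.273 -0.   ] yhead 15.85 q [-0.14  0.51  1.82 -0.    0.82 -0.42] F [ 0.4  0.5 -1.6] t 13.75 w 0.0226
shift mm [ -1.6  -0.5 -11.5]
twist 0.02
```

View pics/c10.png

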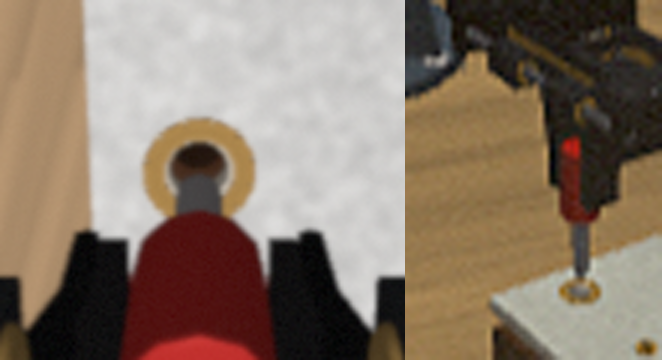

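Both views show the tip about 10 mm above the ring and centred on it. I'll lower slowly and watch the force.

Call:
step_arm:
  slide:
    - [0, 0, 4]
    - [0, 0, 5]
    - [0, 0, 5]
    - [0, 0, 4]
    - [0, 0, 2]
    - [0, 0, 0]
    - [0, 0, 0]
  twist: [0, 0, 0, 0, 0, 0, 0]

```text
time: 14.43
position: [0.5023, 0.0406, 0.1283]
tool_rot: [0.603, 0.798, -0.0, -0.0]
ft_force: [-0.6, 0.5, -1.7]
grip_width: 0.0233
```

Run:
```python
from h import *
go([.5025,.0387,.16],np.degrees(TH))
c=save('wrist','w11');s=save('scene','s11')
a=cv2.resize(c['color'][170:290,210:345],None,fx=3,fy=3,interpolation=2);b=cv2.resize(s['color'][150:220,250:300],None,fx=5.14,fy=5.14,interpolation=2)[:360]
cv2.imwrite('pics/c11.png',np.hstack([a,b]))
```

```text
tcp [0.5023 0.0406 0.1283] toolx [-0.273  0.962  0.   ] tooly [ 0.962  0.273 -0.001] yhead 15.86 q [-0.14  0.54  1.84  0.    0.77 -0.42] F [-0.6  0.5 -1.7] t 14.43 w 0.0233
shift mm [ -1.8  -0.3 -31.7]
twist 0.03
```

View pics/c11.png

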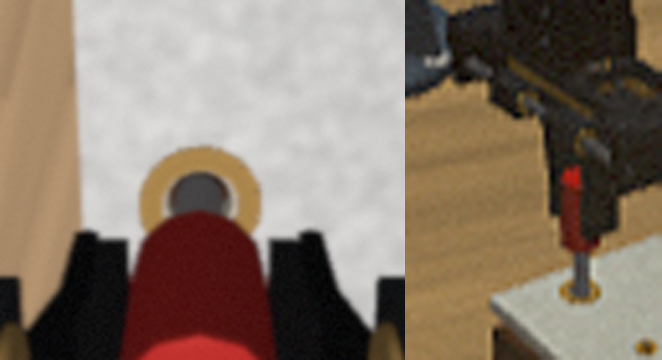

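The tip is inside the lid hole with no contact force. Carrying on down.

Call:
step_arm:
  slide:
    - [0, 0, 3]
    - [0, 0, 4]
    - [0, 0, 4]
    - [0, 0, 4]
    - [0, 0, 3]
    - [0, 0, 0]
    - [0, 0, 0]
  twist: [0, 0, 0, 0, 0, 0, 0]

```text
time: 15.12
position: [0.5022, 0.0405, 0.1102]
tool_rot: [0.603, 0.798, -0.0, -0.0]
ft_force: [0.2, 0.4, -0.7]
grip_width: 0.0229
```

Call:
step_arm:
  slide:
    - [0, 0, 3]
    - [0, 0, 3]
    - [0, 0, 3]
    - [0, 0, 3]
    - [0, 0, 2]
    - [0, 0, 0]
    - [0, 0, 0]
  twist: [0, 0, 0, 0, 0, 0, 0]

```text
time: 15.7
position: [0.5023, 0.0406, 0.0964]
tool_rot: [0.603, 0.798, -0.0, -0.0]
ft_force: [-0.0, -0.4, -0.1]
grip_width: 0.023
```

Run:
```python
from h import *
go(None)
c=save('wrist','w12');s=save('scene','s12')
a=cv2.resize(c['color'][170:290,210:345],None,fx=3,fy=3,interpolation=2);b=cv2.resize(s['color'][170:240,260:310],None,fx=5.14,fy=5.14,interpolation=2)[:360]
cv2.imwrite('pics/c12.png',np.hstack([a,b]))
```

```text
tcp [0.5023 0.0406 0.0964] toolx [-0.273  0.962  0.   ] tooly [ 0.962  0.273 -0.   ] yhead 15.86 q [-0.14  0.6   1.86 -0.    0.69 -0.42] F [-0.  -0.4 -0.1] t 15.7 w 0.023
```

View pics/c12.png

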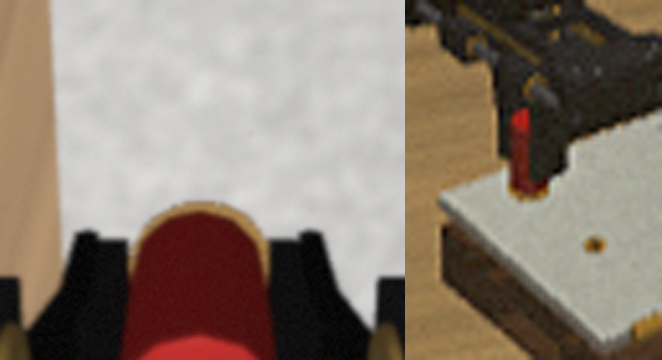

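The shoulder is almost on the lid. I'll raise the grip and press.

Call:
step_arm:
  slide:
    - [0, 0, 0]
    - [0, 0, 0]
    - [0, 0, 2]
    - [0, 0, 2]
    - [0, 0, 2]
    - [0, 0, 1]
    - [0, 0, 1]
    - [0, 0, 0]
    - [0, 0, 0]
  twist: [0, 0, 0, 0, 0, 0, 0, 0, 0]
  force: 60

```text
time: 16.55
position: [0.5024, 0.0404, 0.0886]
tool_rot: [0.603, 0.798, -0.0, -0.0]
ft_force: [-0.8, -1.3, 3.3]
grip_width: 0.0229
```

Call:
step_arm:
  slide:
    - [0, 0, 1]
    - [0, 0, 1]
    - [0, 0, 1]
    - [0, 0, 0]
    - [0, 0, 0]
  twist: [0, 0, 0, 0, 0]

```text
time: 16.97
position: [0.5022, 0.0404, 0.0856]
tool_rot: [0.603, 0.798, -0.0, -0.0]
ft_force: [-1.4, -0.9, 4.3]
grip_width: 0.0227
```

Call:
step_arm:
  slide:
    - [0, 0, 1]
    - [0, 0, 0]
    - [0, 0, 0]
  twist: [0, 0, 0]

```text
time: 17.22
position: [0.5023, 0.0404, 0.0855]
tool_rot: [0.603, 0.798, -0.0, 0.0]
ft_force: [-4.4, -1.8, 12.5]
grip_width: 0.0231
```

Call:
step_arm:
  slide:
    - [0, 0, 1]
    - [0, 0, 0]
    - [0, 0, 0]
  twist: [0, 0, 0]

```text
time: 17.47
position: [0.5023, 0.0404, 0.0854]
tool_rot: [0.603, 0.798, -0.0, 0.0]
ft_force: [-4.7, -1.8, 19.6]
grip_width: 0.0229
```

The push hit a stiff stop at TCP z = 0.0855, against a predicted home height of 0.0856, with about 20 N down. I'll check it visually.

Run:
```python
from h import *
go(None)
s=save('scene','s13');t=save('top','t13');w=save('wrist','w13')
a=cv2.resize(s['color'][165:255,240:360],None,fx=5,fy=5,interpolation=2)
cv2.imwrite('pics/c13.png',a)
# plane fit of lid from wrist depth, jig frame
pts=[]
for v in range(60,200,6):
    for u in range(225,400,6):
        if w['depth'][v,u]>0: pts.append(tojig(dep(w,u,v)))
pts=np.array(pts);k=(pts[:,2]>.045)&(pts[:,2]<.075)&(pts[:,0]>-.08)&(pts[:,0]<.07);p=pts[k]
A=np.c_[p[:,:2],np.ones(len(p))];r=np.linalg.lstsq(A,p[:,2],rcond=None)[0];print(len(p),r,'slope x -> lid angle',-r[0],'z at hole',r@[-.06,-.06,1])
for n,pt in(('scene0',None),):pass
w4=load('w4');pts=[]
for v in range(80,240,6):
    for u in range(215,375,6):
        if w4['depth'][v,u]>0: pts.append(tojig(dep(w4,u,v)))
pts=np.array(pts);k=(pts[:,2]>.045)&(pts[:,2]<.075)&(pts[:,0]>-.08)&(pts[:,0]<.07);p=pts[k]
A=np.c_[p[:,:2],np.ones(len(p))];r=np.linalg.lstsq(A,p[:,2],rcond=None)[0];print('before',r)
```

```text
tcp [0.5023 0.0404 0.0854] toolx [-0.274  0.962 -0.001] tooly [0.962 0.274 0.   ] yhead 15.88 q [-0.14  0.62  1.86 -0.    0.66 -0.42] F [-4.7 -1.8 19.6] t 17.47 w 0.0229
694 [0.00100068 0.00161914 0.05409498] slope x -> lid angle -0.00100068091831033 z at hole 0.05393778957552595
before [-0.0596519   0.00194094  0.0593209 ]
```

View pics/c13.png

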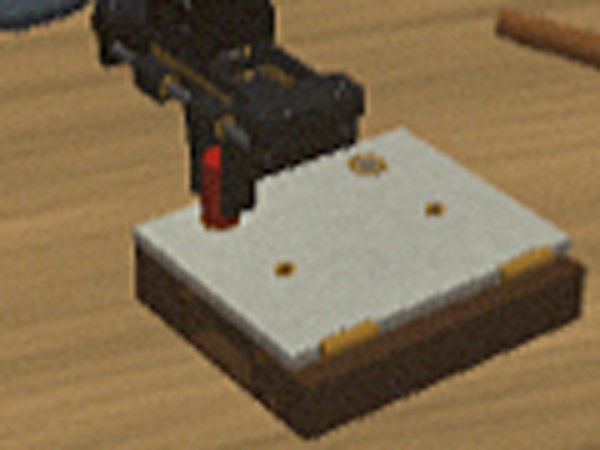

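View pics/s13.png

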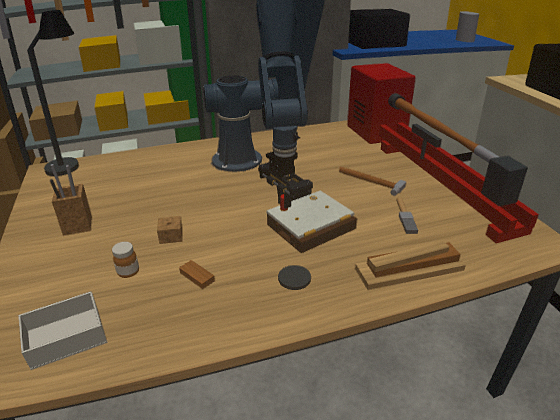

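The lid angle went from 0.060 to about 0, the knob is seated on the lid, and the bystanders are undisturbed. I'll hold briefly to check it's stable, then hand in.

Call:
step_arm:
  slide:
    - [0, 0, 0]
    - [0, 0, 0]
    - [0, 0, 0]
    - [0, 0, 0]
    - [0, 0, 0]
    - [0, 0, 0]
  twist: [0, 0, 0, 0, 0, 0]

```text
time: 18.12
position: [0.5023, 0.0404, 0.0854]
tool_rot: [0.603, 0.798, -0.0, 0.0]
ft_force: [-3.8, -2.1, 20.7]
grip_width: 0.0226
```

Run:
```python
from h import *
go(None);print(robot.hand_in())
```

```text
tcp [0.5023 0.0404 0.0854] toolx [-0.274  0.962 -0.001] tooly [0.962 0.274 0.   ] yhead 15.88 q [-0.14  0.62  1.86 -0.    0.66 -0.42] F [-3.8 -2.1 20.7] t 18.12 w 0.0226
the job is handed in; nothing more can be done
None
```

The job is done and handed in at 18.1 s. I pushed the lid shut over the blank, which lies in the right nest. Only then did I take the pin from its stand, put it knob up through the lid's right hole into the base hole, and press it home. The arm is still gripping the knob at 60 N and pressing down with about 20 N.

**Last checks:**
- **Lid:** its angle from depth went from 0.060 to about 0 (fit -0.001), with the lid top at the hole 53.9 mm above the bench (54 mm expected).
- **Pin:** it hit a hard stop with the TCP at 85.4 mm, against a predicted 85.6 mm. It stayed there over the last 0.5 s, with about 4 N of sideways force.
- **Other things:** in the last scene picture the bystanders look unmoved. The blank was hidden under the closed lid, so I couldn't check it again.

**One disagreement:** the first estimate of the right hole, from the base holes in the top view, was about 2–4 mm off the later lid-hole readings. I aimed the pin with the wrist camera instead, corrected using the empty stand hole.

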